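# Angle the gas manifold past the keeper post into its bay

### The job

Slide the blue gas manifold bar into its steel bay by pushing it along the bench with the fingers: angle its orange-capped end in behind the red-topped post first, then swing the plain end in, until the whole bar lies between the two cheeks and flat against the back fence. Never lift or tip the bar, it stays on the bench throughout; leave the bottles and the jar standing where they are, and finish with the robot clear of everything.

Things in the scene. Friction and masses are not known exactly. Their poses are not given: they have to be found in the camera images.
- manifold: Loose blue bar, 240 mm long (y), 32 wide (x), 24 high, about 0.45 kg, brass nipples on top rising to 38 mm. Origin: centre of its underside, on the bench (z = 0). Orange-capped end (26 mm cap) at its -y, plain end at +y. It slides, and stops when not pushed. Starts on the robot's side of the post, within 0.25 rad of parallel to the bay, shifted to the bay's +y so it cannot go straight in.
- orange_end (a point): Centre of the orange end face of the bar (12 mm above its underside).
- plain_end (a point): Centre of the plain end face of the bar (12 mm above its underside).
- bay: Fixed steel bay, 36 mm high, no floor, open to the robot. Origin: on the bench, middle of the back fence's inner face. x points through the fence, away from the robot (within 0.15 rad of world x), y along it. Fence 8 mm thick, y -153 to 153. Two cheeks 8 mm thick, inner faces at y = -145 and +145, reach from the fence to x = -49. The seated bar's centre is at x = -16, y within 25 of 0.
- post: Fixed upright steel keeper post, 16 mm in diameter, 50 mm high, its top 10 mm red. Origin: centre of its foot, on the bench. In the bay's frame it stands at x = -78, so there are 70 mm between it and the fence, and at y between -85 and -65 mm.
- bottle_teal: Amber bottle with red cap and teal tape, 70 mm in diameter, 130 mm high, loose. Origin: centre of its underside. Leave it alone.
- bottle_orange: The same bottle with orange tape. Leave it alone.
- jar: Small amber jar with white lid, 44 mm in diameter, 55 mm high, loose. Origin: centre of its underside. Leave it alone.

How it is judged:
By the outcome, as a careful person would: the job done as asked, in the order asked, and still so for the second after the job is handed in, with the robot touching nothing.
It also fails if it takes over 61 s, if anything falls off the work surface, if the arm or the gripper's body presses on something with over 40 N, if the wrist force passes 120 N, or if a joint passes its speed limit or range.

### The arm

A 7-joint arm with a two-finger parallel gripper is mounted at the origin on the work surface. World frame = base frame: x ahead of the robot, y to its left, z up, the work surface at z = 0. Lengths are in m, angles in rad, forces in N, time in s.
With the tool pointing down it reaches from about 0.425 to 0.875 m from the base axis. Payload 4.7 kg.
Tool frame: the origin (TCP) lies between the finger pads; the fingertips stand arm.tcp_to_tips ahead of it and the grasp point (between the pads) lies 8 mm behind it (arm.tcp_to_tips is the distance from the TCP to the fingertips, in m); z points along the fingers, y is the line along which they close (so a half turn about z gives the same grasp; the last joint's range is limited). The gripper opens to 85 mm and grips with 20 to 120 N. Pads are 22 mm wide; open, the fingers measure 114 mm over their backs; the gripper's body (76 mm by 85 mm) begins 54 mm behind the grasp point. The pads swing forward as they close: fully open they stand 13 mm farther back than shut.
Start: joints at [1.23, 0.321, -0.07, 1.45, 0.023, 1.371, -0.057], TCP at [0.226, -0.61, 0.242] pointing down, gripper open.
Joint ranges: [-2.86, 2.86], [-0.3, 2.09], [-1.38, 1.24], [0.06, 2.45], [-1.56, 4.7], [0.09, 2.05], [-2.69, 2.69]. Speed limits (rad/s): [2.57, 2.57, 3.14, 3.14, 3.14, 3.14, 3.14].

### API

Orientations are given as [roll, pitch, yaw] about the fixed x, y, z axes, in that order (R = Rz(yaw) Ry(pitch) Rx(roll)).
In Python, from bench import sense, cams, workorder, arm gives the robot as it stands.
- The arm moves only by the tool arm_command, never from a script. Its argument "motion" is a list of rows, each a list of 3 entries, a list of its own where there are three numbers: the gripper's target within -1 to 1 (fully open at 1, half-way at 0, shut at -1), then the shift along the tool's x, y, z in mm, then the turn about the tool's z in rad. In form: [[claw, [x, y, z], roll], ...]. A call has 1 to 8 rows; each row is the pose to reach, as a shift and turn from the pose commanded when the call began, along the tool's axes at that moment; what a row does not reach only later rows make up. A row lasts 1/8 s, in which the tool goes at most 62.5 mm and 10.7 degrees, less where a joint would pass 70% of its speed; a pose out of reach is approached as far as the arm can. A call with a gripper value outside its range is refused whole. The fingers move at their own pace and stop on an object; "newtons" is the grip in N (left out, the last holds). Time passes only in rows, so rows that repeat a pose let the fingers close. It gives the time, the measured TCP pose, the force, the opening and the grip force at its end, in the units of the state.
- sense(): the state, without advancing time (a new reading comes with each control period).
- cams.camera(name): name is "side" or "top" or "wrist"; returns the picture (480x640x3 uint8, red, green, blue); there is no depth.
- cams.camera_info(name): a dict with "camera_matrix" (3x3 intrinsics, pixels), "D" ([k1, k2, p1, p2, k3] as OpenCV has them; the pictures are not rectified), "R" (3x3) and "t" (3): a world point X has camera coordinates R X + t; the wrist camera has in their place "tool_from_camera" (4x4, takes a point from camera to tool coordinates, whose origin is the TCP and whose axes are the flange's). Camera axes: x right, y down, z forward; pixel columns grow to the right and rows downward; lengths in m; the calibration is good to about 2 mm. A picture is of the moment at which its call begins: read the wrist's pose just before it. camera_info takes no time and is no camera call.
- workorder.job_done(): hands the job in; it is judged then, once.
The state is a dict: "t": time; "joint_pos": joint angles; "dq": joint speeds; "effort": joint torques, N m; "eef_pos": TCP position; "ee_rot": TCP orientation; "ft_force": force on the tool from outside, world axes, zero at the start; "wrist_torque": the same for the moment, N m; "gripper_width": opening from 0.0 (shut) to 1.0 (fully open); "grip_force": force on a finger pad.
Only numpy, scipy, OpenCV 4.12 (cv2) and the standard library are available. Lean on these libraries where they do the work, as an engineer would, in place of code of your own. Each camera call takes 0.05 s, during which the arm holds its last target. There are 200 camera calls.

## Working session

There is one attempt and no reset: what is moved stays moved. The work goes in short steps, Python scripts to look and compute and a tool call to move; the robot and the scene stay as the last step left them, time stands still between calls to the robot, and variables do not carry over. Pictures are saved under pics/ and viewed, at most 10 in all, crops included, and the job is handed in when it is done.

Besides the shell and the picture viewer there is one more tool, called after "Emit:" as name(argument=value, ...), one argument or row to a line, values as JSON. arm_command: Moves the arm, as the interface text tells. Its arguments: {"type":"object","properties":{"motion":{"type":"array"},"newtons":{"type":"number"}},"required":["motion"]}

```bash
mkdir -p pics; ls; cat > h.py <<'E'
import numpy as np, cv2
from bench import sense, cams, workorder, arm
def shot(n,f):
    im=cams.camera(n); cv2.imwrite(f'pics/{f}.png',im[:,:,::-1]); return im
def px2w(n,uv,z):
    c=cams.camera_info(n);K=np.array(c['camera_matrix']);D=np.array(c['D']);R=np.array(c['R']);t=np.array(c['t'])
    uv=np.array(uv,float).reshape(-1,1,2); p=cv2.undistortPoints(uv,K,D)[:,0]
    d=np.c_[p,np.ones(len(p))]@R; o=-R.T@t
    z=np.broadcast_to(z,len(d)); return o+d*((z-o[2])/d[:,2])[:,None]
def w2px(n,X):
    c=cams.camera_info(n);return cv2.projectPoints(np.array(X,float).reshape(-1,1,3),cv2.Rodrigues(np.array(c['R']))[0],np.array(c['t']),np.array(c['camera_matrix']),np.array(c['D']))[0][:,0]
E
python3 - <<'E'
from h import *
s=sense();print(s,arm.tcp_to_tips)
shot('top','top0');shot('side','side0')
for n in('top','side'):
    c=cams.camera_info(n);print(n,-np.array(c['R']).T@np.array(c['t']),np.array(c['camera_matrix'])[0,0])
E
```

```text
pics
{'t': 0.0, 'joint_pos': array([ 1.23006159,  0.32183746, -0.07006701,  1.45168086,  0.02261887,
        1.37078674, -0.0569293 ]), 'dq': array([ 4.51927377e-04,  1.23631054e-03,  5.80768360e-04, -1.09419074e-04,
       -4.95283460e-05, -1.24063579e-03,  1.17062762e-03]), 'effort': array([ 1.14541746e-05, -4.93581676e+01, -3.82514214e-01, -3.14338446e+01,
        1.27910025e-02,  1.14052033e-02, -1.74291813e-05]), 'eef_pos': array([ 0.22559246, -0.6090468 ,  0.24121101]), 'ee_rot': array([-3.13967076e+00,  1.22148686e-04,  3.54823199e-01]), 'ft_force': array([-0.76124219, -0.39994403,  0.35191599]), 'wrist_torque': array([ 0.0288629 ,  0.02885527, -0.04368406]), 'grip_force': 0.0, 'gripper_width': 0.9983763028643304} 0.011
top [0.50859812 0.00427921 0.98665183] 448.03907408909834
side [0.39100952 0.70841572 0.62283889] 463.12165813847633
```

View pics/top0.png

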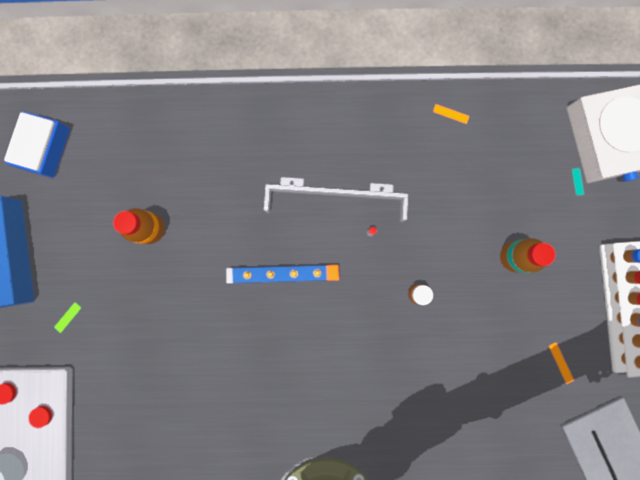

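View pics/side0.png

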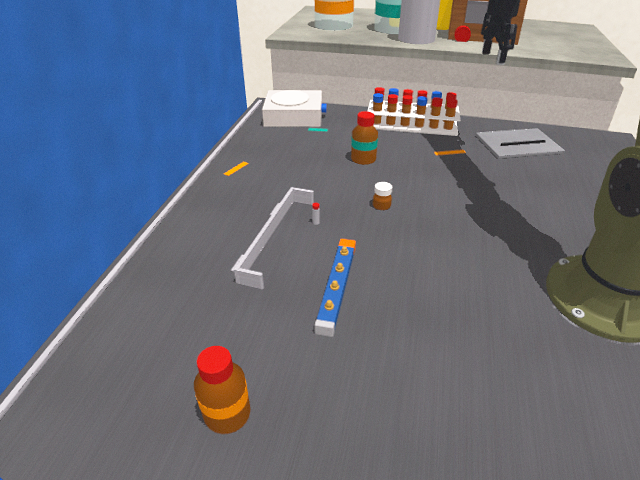

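The top view shows the bar from about (227,276) plain to (339,272) orange, the fence from (265,187) to (407,194), the post top at (373,231), the jar at (423,294), and the bottles at (127,222) and (541,254). The side view shows the same layout, with everything upright. I'll measure on an enlarged crop.

```bash
python3 - <<'E'
from h import *
im=cv2.imread('pics/top0.png')
c=cv2.resize(im[170:310,220:420],None,fx=4,fy=4,interpolation=cv2.INTER_CUBIC);cv2.imwrite('pics/crop0.png',c)
def mask(img,lo,hi): return cv2.inRange(cv2.cvtColor(img,cv2.COLOR_BGR2HSV),lo,hi)
for n in('top','side'):
    i=cv2.imread(f'pics/{n}0.png'); 
    for nm,lo,hi in(('red',(0,150,80),(5,255,255)),('orange',(8,150,150),(20,255,255)),('blue',(100,120,80),(125,255,255))):
        k,l,st,ce=cv2.connectedComponentsWithStats(mask(i,lo,hi))
        print(n,nm,[(s[4],ce[j].round(1).tolist(),s[:4].tolist()) for j,s in enumerate(st) if j and s[4]>15])
E
```

```text
top red [(np.int32(487), [126.4, 222.4], [114, 211, 26, 23]), (np.int32(39), [372.4, 230.0], [369, 227, 7, 7]), (np.int32(508), [541.0, 254.1], [528, 243, 27, 23]), (np.int32(55), [636.9, 276.9], [634, 272, 6, 11]), (np.int32(27), [638.2, 298.3], [637, 293, 3, 11]), (np.int32(264), [6.6, 392.7], [0, 384, 16, 20]), (np.int32(357), [39.9, 416.4], [29, 406, 23, 22])]
top orange [(np.int32(92), [450.4, 113.5], [433, 105, 36, 18]), (np.int32(169), [151.1, 231.2], [134, 212, 25, 31]), (np.int32(62), [131.2, 235.2], [122, 231, 18, 9]), (np.int32(19), [530.2, 262.4], [527, 257, 9, 9]), (np.int32(166), [332.9, 272.0], [327, 265, 12, 15]), (np.int32(337), [561.0, 362.7], [549, 343, 24, 41])]
top blue [(np.int32(111), [26.7, 0.4], [0, 0, 67, 3]), (np.int32(998), [51.0, 150.1], [5, 114, 65, 64]), (np.int32(112), [630.0, 176.3], [622, 172, 17, 10]), (np.int32(2984), [13.5, 254.9], [0, 196, 34, 111]), (np.int32(83), [636.0, 255.5], [632, 250, 8, 12]), (np.int32(1142), [278.4, 273.6], [233, 265, 93, 18])]
side red [(np.int32(207), [462.2, 33.3], [454, 25, 17, 17]), (np.int32(52), [379.3, 90.0], [37
[... 765 characters left out ...]
242.9], [339, 239, 17, 12]), (np.int32(37), [344.1, 251.4], [341, 248, 7, 7]), (np.int32(37), [339.1, 267.3], [336, 263, 7, 9]), (np.int32(42), [334.3, 285.7], [331, 282, 8, 8]), (np.int32(46), [328.8, 305.6], [325, 302, 8, 8]), (np.int32(515), [223.6, 387.2], [204, 369, 35, 32]), (np.int32(582), [225.9, 408.0], [198, 379, 50, 41])]
side blue [(np.int32(61205), [98.0, 139.3], [0, 0, 247, 395]), (np.int32(52), [393.2, 90.9], [389, 88, 10, 7]), (np.int32(54), [436.3, 94.1], [432, 91, 10, 7]), (np.int32(82), [377.6, 97.4], [373, 93, 10, 10]), (np.int32(80), [421.7, 100.7], [417, 96, 10, 10]), (np.int32(38), [323.6, 107.2], [321, 103, 6, 9]), (np.int32(1063), [335.7, 286.4], [317, 246, 36, 79])]
```

View pics/crop0.png

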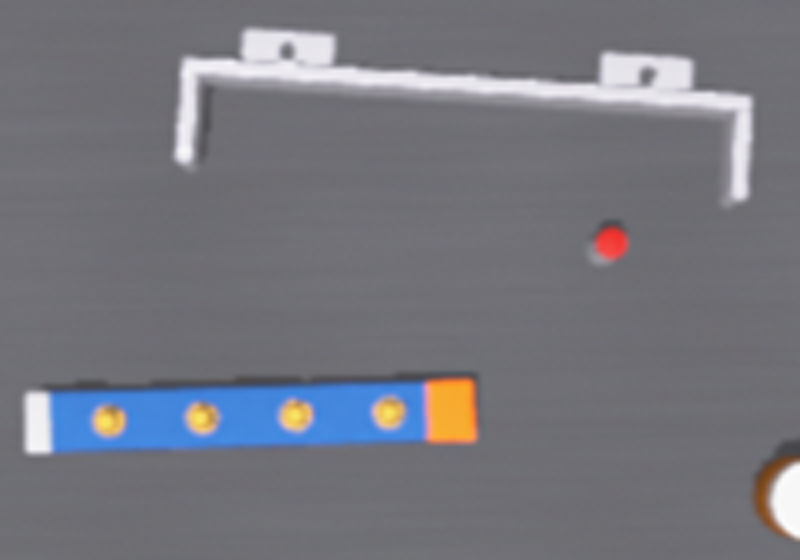

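The crop shows the fence inner edge from (200,74) to (735,108), the post top at (611,243), the bar corners at (24,394), (24,453), (475,379) and (477,441), and the jar near (790,500).

```bash
python3 - <<'E'
from h import *
def cr(p): return np.array(p,float)/4+[220,170]-0.375
b=px2w('top',cr([(24,394),(24,453),(475,379),(477,441)]),.024); P=b[:2].mean(0);O=b[2:].mean(0)
print('bar',b.round(4).tolist(),'plain',P,'orange',O,'len',np.linalg.norm(P-O),'c',(P+O)/2)
f=px2w('top',cr([(183,60),(752,97),(200,74),(735,108),(184,165),(739,200)]),.036);print('bay',f.round(4).tolist(),'outer len',np.linalg.norm(f[0]-f[1]),np.linalg.norm(f[2]-f[3]))
e=f[2]-f[3];th=np.arctan2(-e[0],e[1]);m=(f[2]+f[3])/2
mo=(f[0]+f[1])/2; print('th',th,'mid inner',m,'via outer',mo-.008*np.array([np.cos(th),np.sin(th),0]))
post=px2w('top',[(372.4,230)],.05)[0];print('post',post)
R=np.array([[np.cos(th),-np.sin(th)],[np.sin(th),np.cos(th)]])
for n,q in(('post',post),('P',P),('O',O)): print(n,'in bay',(q[:2]-m[:2])@R)
print('jar',px2w('top',[(423,294)],.055),'bot',px2w('top',[(126.4,222.4),(541,254)],.13))
# two-view heights
def tri(a,b):
    Ms=[];pts=[]
    for n,p in(('top',a),('side',b)):
        c=cams.camera_info(n);pts.append(cv2.undistortPoints(np.array(p,float).reshape(1,1,2),np.array(c['camera_matrix']),np.array(c['D'])).reshape(2,1));Ms.append(np.c_[np.array(c['R']),np.array(c['t'])])
    X=cv2.triangulatePoints(Ms[0],Ms[1],*pts)[:,0];return X[:3]/X[3]
print('tri post red',tri((372.4,230),(315.5,205.4)),'cap',tri((332.9,272),(347.2,242.9)))
for a,bb in(((389,412),(344.1,251.4)),((295,415),(339.1,267.3)),((202,417),(334.3,285.7)),((108,421),(328.8,305.6))): print('nip',tri(cr(a),bb))
print('fence corners side pred',w2px('side',f))
E
```

```text
bar [[0.5202, 0.2049, 0.024], [0.4886, 0.2051, 0.024], [0.5234, -0.0373, 0.024], [0.4903, -0.0376, 0.024]] plain [0.5043908  0.20499683 0.024     ] orange [ 0.50685758 -0.03741274  0.024     ] len 0.24242212769846244 c [0.50562419 0.08379205 0.024     ]
bay [[0.6973, 0.116, 0.036], [0.6712, -0.1887, 0.036], [0.6895, 0.107, 0.036], [0.6654, -0.1794, 0.036], [0.6405, 0.1161, 0.036], [0.6158, -0.1799, 0.036]] outer len 0.305856021856122 0.2873849865386603
th -0.08385093189309871 mid inner [ 0.67747728 -0.03619804  0.036     ] via outer [ 0.6762872  -0.03567249  0.036     ]
post [ 0.59367374 -0.10921434  0.05      ]
post in bay [-0.0773938  -0.07977853]
P in bay [-0.19267909  0.22585099]
O in bay [-0.16991851 -0.0155003 ]
jar [[ 0.45817459 -0.20972884  0.055     ]] bot [[ 0.61063773  0.37433986  0.13      ]
 [ 0.53373806 -0.42283946  0.13      ]]
tri post red [ 0.59412045 -0.10959696  0.04662068] cap [ 0.50724705 -0.02520715  0.02262145]
nip [0.50697254 0.00924592 0.02805549]
nip [0.50678118 0.05941263 0.02954144]
nip [0.50626847 0.10907499 0.02802104]
nip [0.50537796 0.15941372 0.02762377]
fence corners side pred [[234.5479411  269.38783058]
 [291.84904364 186.73194339]
 [240.12518795 266.87727728]
 [293.12703705 189.07352066]
 [263.10097137 273.99717439]
 [313.60587181 191.44038832]]
```

```bash
cat >> h.py <<'E'
TH=-0.0848; M=np.array([.677,-.036]); RB=np.array([[np.cos(TH),-np.sin(TH)],[np.sin(TH),np.cos(TH)]])
def bay(p): return (np.asarray(p)[:2]-M)@RB*1000   # world m -> bay mm
def bar(f):
    im=shot('top',f); h=cv2.cvtColor(im,cv2.COLOR_RGB2HSV); roi=np.zeros(h.shape[:2],np.uint8); roi[178:320,190:450]=255
    b=cv2.inRange(h,(100,120,80),(125,255,255))&roi; o=cv2.inRange(h,(8,150,150),(20,255,255))&roi
    def big(m):
        k,l,s,c=cv2.connectedComponentsWithStats(m); return (l==1+np.argmax(s[1:,4])) if k>1 else m>0
    B=big(b); O=big(cv2.morphologyEx(o,cv2.MORPH_OPEN,np.ones((6,6),np.uint8)))
    v,u=np.nonzero(B|O); w=px2w('top',np.c_[u,v],.024)
    q=np.array([bay(p) for p in w],np.float32); r=cv2.boxPoints(cv2.minAreaRect(q))
    e=[r[1]-r[0],r[2]-r[1]]; e=max(e,key=np.linalg.norm); L=np.linalg.norm(e); d=e/L
    c=r.mean(0); v,u=np.nonzero(O); oc=np.mean([bay(p) for p in px2w('top',np.c_[u,v],.024)],0)
    if d@(c-oc)<0:d=-d
    Oe=oc-13*d; print('bar O',Oe.round(),'C',(Oe+120*d).round(),'P',(Oe+240*d).round(),'yaw',np.arctan2(-d[0],d[1]).round(3),'seenL',L.round())
def tcp():
    s=sense(); print('t',s['t'],'tcp bay',bay(s['eef_pos']).round(1),'z',s['eef_pos'][2].round(4),'yaw bay',(s['ee_rot'][2]-TH).round(3),'F',s['ft_force'].round(1))
def shift(x,y,z,yaw=None):
    "mm shift in tool axes to reach bay x,y and world z(mm); turn to bay yaw"
    s=sense(); a=s['ee_rot'][2]-TH; d=np.array([x,y])-bay(s['eef_pos']); c,n=np.cos(a),np.sin(a)
    print('shift',(d@[c,n]).round(1),(d@[n,-c]).round(1),(s['eef_pos'][2]*1000-z).round(1),'turn',None if yaw is None else round(a-yaw,3))
E
python3 -c "
from h import *
bar('top1');tcp();shift(-219,66,110,.3)"
```

```text
bar O [-171.  -19.] C [-181.  101.] P [-192.  220.] yaw 0.088 seenL 228.0
t 0.15 tcp bay [-401.2 -609.3] z 0.2415 yaw bay 0.44 F [-0.3 -0.5  0.6]
shift 452.3 -533.6 131.5 turn 0.14
```

Emit:
arm_command(
  motion=[
    [-1,[289,-222,20],0.1],
    [-1,[289,-222,20],0.14],
    [-1,[289,-222,40],0.14],
    [-1,[289,-222,60],0.14],
    [-1,[289,-222,80],0.14],
    [-1,[289,-222,100],0.14],
    [-1,[289,-222,110],0.14],
  ],
)

```text
t: 1.02
eef_pos: [0.4207, -0.2964, 0.1303]
ee_rot: [-3.139, 0.001, 0.221]
ft_force: [-0.8, -0.4, 0.2]
gripper_width: -0.001
grip_force: 0.0
```

```bash
python3 -c "
from h import *
tcp();shift(-222,42,18,.3)"
```

```text
t 1.025 tcp bay [-233.3 -281.1] z 0.1303 yaw bay 0.306 F [-0.8 -0.4  0.2]
shift 108.2 -304.7 112.3 turn 0.006
```

Emit:
arm_command(
  motion=[
    [-1,[20,-60,0],0],
    [-1,[40,-120,0],0],
    [-1,[60,-180,0],0],
    [-1,[85,-240,20],0],
    [-1,[108,-305,60],0],
    [-1,[108,-305,60],0],
    [-1,[108,-305,112],0],
    [-1,[108,-305,112],0],
  ],
)

```text
t: 2.02
eef_pos: [0.4569, 0.0194, 0.0174]
ee_rot: [-3.139, 0.008, 0.215]
ft_force: [-0.3, -0.9, -0.5]
gripper_width: 0.004
grip_force: 0.0
```

```bash
python3 -c "
from h import *
tcp();bar('top2');shot('side','side2');shift(-181,54,18)"
```

```text
t 2.025 tcp bay [-224.    36.6] z 0.0174 yaw bay 0.299 F [-0.3 -0.9 -0.5]
bar O [-163.  -21.] C [-174.   99.] P [-185.  218.] yaw 0.094 seenL 226.0
shift 42.7 -4.9 2.8 turn None
```

View pics/side2.png

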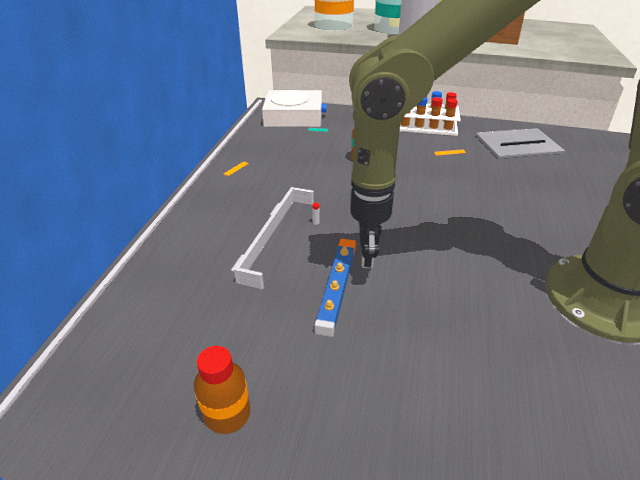

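The side view shows the shut fingers just robot-side of the bar's orange half at about (370,262), with the bar unmoved.

Emit:
arm_command(
  motion=[
    [-1,[10,0,0],0],
    [-1,[16,0,0],0],
    [-1,[22,0,0],0],
    [-1,[28,0,0],0],
    [-1,[34,0,0],0],
    [-1,[40,0,0],0],
    [-1,[44,0,0],0],
    [-1,[34,0,0],0],
  ],
)

```text
t: 3.12
eef_pos: [0.4949, 0.0283, 0.0206]
ee_rot: [-3.141, -0.003, 0.216]
ft_force: [0.3, 0.2, -0.3]
gripper_width: 0.001
grip_force: 0.0
```

```bash
cat >> h.py <<'E'
def sbar(f):
    "bar from side view: fit (x,y,yaw) by nipples+cap centroids; model points in bar frame (mm)"
    from scipy.optimize import least_squares
    im=shot('side',f); h=cv2.cvtColor(im,cv2.COLOR_RGB2HSV); m=cv2.inRange(h,(100,120,80),(125,255,255)); m[:,:247]=0; m[:180]=0
    k,l,s,c=cv2.connectedComponentsWithStats(m); j=1+np.argmax(s[1:,4]); v,u=np.nonzero(l==j)
    hull=cv2.convexHull(np.c_[u,v].astype(np.float32))
    fm=np.zeros(m.shape,np.uint8); cv2.fillConvexPoly(fm,hull.astype(int),255)
    o=cv2.inRange(h,(8,150,120),(22,255,255)); k,l,s,c=cv2.connectedComponentsWithStats(o)
    print('blue',s is not None and int((fm>0).sum()),'orange', [(int(s[i,4]),c[i].round(1).tolist()) for i in range(1,k) if s[i,4]>12 and 260<c[i][0]<420 and c[i][1]>185])
    return [c[i] for i in range(1,k) if 24<s[i,4]<60 and 260<c[i][0]<420 and c[i][1]>185]
def nip(cs):
    w=np.array([bay(p) for p in px2w('side',cs,.0283)]); print('nipples bay',w.round(1).tolist())
    if len(w)>1:
        w=w[np.argsort(w[:,1])]; d=w[-1]-w[0]; d/=np.linalg.norm(d); print('yaw',np.arctan2(-d[0],d[1]).round(3),'span',np.linalg.norm(w[-1]-w[0]).round(1))
        if len(w)==4: c=w.mean(0); print('C',c.round(1),'O',(c-120*d).round(1),'P',(c+120*d).round(1))
E
python3 -c "
from h import *
nip(np.array([(344.1,251.4),(339.1,267.3),(334.3,285.7),(328.8,305.6)]))
tcp();nip(sbar('s3'));bar('top3')"
```

```text
nipples bay [[-173.1, 31.0], [-176.7, 79.5], [-182.2, 130.4], [-187.2, 180.9]]
yaw 0.094 span 150.6
C [-179.8  105.5] O [-168.5  -14. ] P [-191.1  224.9]
t 3.125 tcp bay [-186.9   48.6] z 0.0206 yaw bay 0.3 F [ 0.3  0.2 -0.3]
blue 1404 orange [(171, [383.4, 201.0]), (153, [330.7, 245.4]), (43, [328.9, 268.1]), (49, [327.6, 286.8]), (50, [326.0, 307.1])]
nipples bay [[-158.8, 87.5], [-171.4, 136.7], [-183.6, 185.9]]
yaw 0.247 span 101.5Traceback (most recent call last):
  File "<string>", line 4, in <module>
    tcp();nip(sbar('s3'));bar('top3')
                          ~~~^^^^^^^^
  File "h.py", line 23, in bar
    c=r.mean(0); v,u=np.nonzero(O); oc=np.mean([bay(p) for p in px2w('top',np.c_[u,v],.024)],0)
                                                                ~~~~^^^^^^^^^^^^^^^^^^^^^^^
  File "h.py", line 7, in px2w
    uv=np.array(uv,float).reshape(-1,1,2); p=cv2.undistortPoints(uv,K,D)[:,0]
                                             ~~~~~~~~~~~~~~~~~~~^^^^^^^^
cv2.error: OpenCV(4.12.0) /io/opencv/modules/calib3d/src/undistort.dispatch.cpp:347: error: (-215:Assertion failed) CV_IS_MAT(_src) && CV_IS_MAT(_dst) && (_src->rows == 1 || _src->cols == 1) && (_dst->rows == 1 || _dst->cols == 1) && _src->cols + _src->rows - 1 == _dst->rows + _dst->cols - 1 && (CV_MAT_TYPE(_src->type) == CV_32FC2 || CV_MAT_TYPE(_src->type) == CV_64FC2) && (CV_MAT_TYPE(_dst->type) == CV_32FC2 || CV_MAT_TYPE(_dst->type) == CV_64FC2) in function 'cvUndistortPointsInternal'
```

Emit:
arm_command(
  motion=[
    [-1,[0,-25,0],0],
    [-1,[0,-50,0],0],
    [-1,[6,-50,0],0],
    [-1,[14,-50,0],0],
    [-1,[22,-50,0],0],
    [-1,[30,-50,0],0],
    [-1,[38,-50,0],0],
    [-1,[38,-50,0],0],
  ],
)

```text
t: 4.22
eef_pos: [0.5204, 0.083, 0.0199]
ee_rot: [3.141, 0.001, 0.213]
ft_force: [-0.1, -0.6, -0.1]
gripper_width: 0.0
grip_force: 0.5
```

```bash
python3 -c "
from h import *
tcp();nip(sbar('s4'))"
```

```text
t 4.225 tcp bay [-166.1  105.4] z 0.0199 yaw bay 0.298 F [-0.1 -0.6 -0.1]
blue 1240 orange [(180, [383.2, 201.3]), (113, [315.1, 246.1]), (46, [315.7, 268.5]), (49, [314.9, 286.8]), (54, [314.1, 307.2])]
nipples bay [[-134.9, 96.2], [-149.3, 143.9], [-164.0, 192.3]]
yaw 0.294 span 100.4
```

Emit:
arm_command(
  motion=[
    [-1,[8,0,0],0],
    [-1,[16,0,0],0],
    [-1,[24,0,0],0],
    [-1,[32,0,0],0],
    [-1,[38,0,0],0],
    [-1,[38,0,0],0],
    [-1,[15,0,0],0],
    [-1,[-15,0,0],0],
  ],
)

```text
t: 5.28
eef_pos: [0.5063, 0.0816, 0.021]
ee_rot: [-3.141, -0.004, 0.215]
ft_force: [-1.5, -0.1, 0.5]
gripper_width: -0.006
grip_force: 0.0
```

```bash
python3 -c "
from h import *
tcp();nip(sbar('s5'))
try: bar('top5')
except Exception: print('occl')"
```

```text
t 5.275 tcp bay [-180.   102.7] z 0.021 yaw bay 0.3 F [-1.5 -0.1  0.5]
blue 1426 orange [(180, [383.1, 201.1]), (155, [296.3, 245.5]), (43, [295.0, 268.9]), (49, [293.8, 287.4]), (51, [292.7, 307.7])]
nipples bay [[-97.7, 109.4], [-113.1, 157.1], [-128.9, 204.8]]
yaw 0.316 span 100.4
bar O [-71.  15.] C [-107.  129.] P [-143.  244.] yaw 0.306 seenL 227.0
```

Emit:
arm_command(
  motion=[
    [-1,[0,-50,0],0],
    [-1,[0,-105,0],0],
    [-1,[0,-156,0],0],
    [-1,[0,-156,0],0],
    [-1,[40,-156,0],0],
    [-1,[78,-156,0],0],
    [-1,[78,-156,0],0],
  ],
)

```text
t: 6.25
eef_pos: [0.5522, 0.2497, 0.0207]
ee_rot: [-3.141, -0.004, 0.212]
ft_force: [-1.4, -0.4, 0.3]
gripper_width: -0.004
grip_force: 0.0
```

```bash
python3 -c "
from h import *
tcp()
try: bar('top6')
except Exception: print('occl')
i=cv2.imread('pics/top6.png')[170:310,180:400];cv2.imwrite('pics/c6.png',cv2.resize(i,None,fx=3,fy=3))"
```

```text
t 6.25 tcp bay [-148.5  274.1] z 0.0207 yaw bay 0.296 F [-1.4 -0.4  0.3]
bar O [-71.  15.] C [-107.  129.] P [-143.  244.] yaw 0.306 seenL 228.0
```

View pics/c6.png

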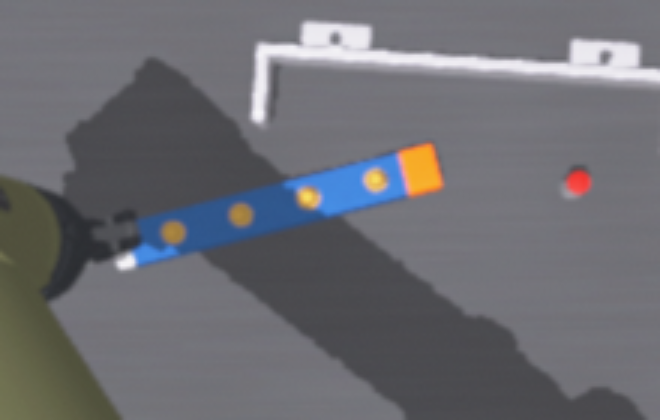

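The crop shows the fingers at the plain end at about (115,232), slightly to the fence side of the bar axis, with the bar pointing left of the post at (578,182).

Emit:
arm_command(
  motion=[
    [-1,[-4,5,0],0],
    [-1,[-5,16,0],0],
    [-1,[-5,25,0],0],
    [-1,[-5,34,0],0],
    [-1,[-5,43,0],0],
    [-1,[-5,52,0],0],
    [-1,[-5,61,0],0],
    [-1,[-5,61,0],0],
  ],
)

```text
t: 7.3
eef_pos: [0.5569, 0.1876, 0.0203]
ee_rot: [3.14, 0.0, 0.213]
ft_force: [-0.1, 0.6, 0.2]
gripper_width: 0.002
grip_force: 0.0
```

```bash
python3 -c "
from h import *
tcp();nip(sbar('s7'))
try: bar('top7')
except Exception: print('occl')"
```

```text
t 7.3 tcp bay [-138.6  212.7] z 0.0203 yaw bay 0.298 F [-0.1  0.6  0.2]
blue 3 orange [(197, [382.7, 201.5])]Traceback (most recent call last):
  File "<string>", line 3, in <module>
    tcp();nip(sbar('s7'))
          ~~~^^^^^^^^^^^^
  File "h.py", line 43, in nip
    w=np.array([bay(p) for p in px2w('side',cs,.0283)]); print('nipples bay',w.round(1).tolist())
                                ~~~~^^^^^^^^^^^^^^^^^
  File "h.py", line 7, in px2w
    uv=np.array(uv,float).reshape(-1,1,2); p=cv2.undistortPoints(uv,K,D)[:,0]
                                             ~~~~~~~~~~~~~~~~~~~^^^^^^^^
cv2.error: OpenCV(4.12.0) /io/opencv/modules/calib3d/src/undistort.dispatch.cpp:347: error: (-215:Assertion failed) CV_IS_MAT(_src) && CV_IS_MAT(_dst) && (_src->rows == 1 || _src->cols == 1) && (_dst->rows == 1 || _dst->cols == 1) && _src->cols + _src->rows - 1 == _dst->rows + _dst->cols - 1 && (CV_MAT_TYPE(_src->type) == CV_32FC2 || CV_MAT_TYPE(_src->type) == CV_64FC2) && (CV_MAT_TYPE(_dst->type) == CV_32FC2 || CV_MAT_TYPE(_dst->type) == CV_64FC2) in function 'cvUndistortPointsInternal'
```

```bash
python3 -c "
from h import *
bar('top7')"
```

```text
bar O [-54. -30.] C [-90.  84.] P [-126.  199.] yaw 0.308 seenL 216.0
```

Emit:
arm_command(
  motion=[
    [-1,[0,8,0],0],
    [-1,[0,16,0],0],
    [-1,[0,24,0],0],
    [-1,[0,32,0],0],
    [-1,[0,40,0],0],
    [-1,[0,48,0],0],
    [-1,[0,52,0],0],
    [-1,[0,52,0],0],
  ],
)

```text
t: 8.4
eef_pos: [0.5676, 0.1376, 0.0203]
ee_rot: [3.14, 0.0, 0.214]
ft_force: [0.3, 0.3, 1.4]
gripper_width: -0.003
grip_force: 0.7
```

```bash
python3 -c "
from h import *
tcp();bar('top8')"
```

```text
t 8.4 tcp bay [-123.7  163.7] z 0.0203 yaw bay 0.299 F [0.3 0.3 1.4]
bar O [-35. -77.] C [-74.  36.] P [-112.  150.] yaw 0.326 seenL 225.0
```

Emit:
arm_command(
  motion=[
    [-1,[0,8,0],0],
    [-1,[0,16,0],0],
    [-1,[0,24,0],0],
    [-1,[0,30,0],0],
    [-1,[0,36,0],0],
    [-1,[0,36,0],0],
    [-1,[0,16,0],0],
  ],
)

```text
t: 9.32
eef_pos: [0.5714, 0.1202, 0.02]
ee_rot: [3.139, 0.0, 0.21]
ft_force: [0.7, 0.4, 0.0]
gripper_width: 0.003
grip_force: 0.0
```

```bash
python3 -c "
from h import *
tcp();bar('top9')"
```

```text
t 9.325 tcp bay [-118.5  146.7] z 0.02 yaw bay 0.295 F [0.7 0.4 0. ]
bar O [ -21. -110.] C [-61.   3.] P [-102.  116.] yaw 0.344 seenL 225.0
```

Emit:
arm_command(
  motion=[
    [-1,[-30,0,0],0],
    [-1,[-55,0,0],0],
    [-1,[-55,24,0],0.1],
    [-1,[-50,48,0],0.2],
    [-1,[-34,48,0],0.295],
    [-1,[-34,48,0],0.295],
  ],
)

```text
t: 10.12
eef_pos: [0.5484, 0.0696, 0.0205]
ee_rot: [-3.141, -0.001, -0.078]
ft_force: [-0.6, 0.1, 0.3]
gripper_width: 0.001
grip_force: 0.0
```

```bash
python3 -c "
from h import *
tcp();bar('top10')"
```

```text
t 10.125 tcp bay [-137.1   94.4] z 0.0205 yaw bay 0.007 F [-0.6  0.1  0.3]
bar O [ -21. -110.] C [-61.   3.] P [-101.  116.] yaw 0.342 seenL 189.0
```

Emit:
arm_command(
  motion=[
    [-1,[9,0,0],0],
    [-1,[17,0,0],0],
    [-1,[25,0,0],0],
    [-1,[33,0,0],0],
    [-1,[41,0,0],0],
    [-1,[49,0,0],0],
    [-1,[55,0,0],0],
    [-1,[55,0,0],0],
  ],
)

```text
t: 11.18
eef_pos: [0.6036, 0.064, 0.0204]
ee_rot: [3.141, -0.001, -0.081]
ft_force: [0.3, 1.0, -0.7]
gripper_width: -0.0
grip_force: 0.0
```

```bash
python3 -c "
from h import *
tcp();bar('top11')"
```

```text
t 11.175 tcp bay [-81.6  93.5] z 0.0204 yaw bay 0.004 F [ 0.3  1.  -0.7]
bar O [ -33. -123.] C [-45.  -3.] P [-57. 116.] yaw 0.097 seenL 169.0
```

Emit:
arm_command(
  motion=[
    [-1,[6,0,0],0],
    [-1,[12,0,0],0],
    [-1,[16,0,0],0],
    [-1,[16,0,0],0],
    [-1,[0,0,0],0],
    [-1,[-2,45,0],0],
    [-1,[-2,90,0],0],
    [-1,[-2,90,0],0],
  ],
)

```text
t: 12.22
eef_pos: [0.5936, -0.0318, 0.0202]
ee_rot: [3.138, -0.001, -0.088]
ft_force: [0.4, -0.4, -0.2]
gripper_width: -0.002
grip_force: 0.0
```

```bash
python3 -c "
from h import *
tcp();nip(sbar('s12'));bar('top12')"
```

```text
t 12.225 tcp bay [-83.5  -2.9] z 0.0202 yaw bay -0.003 F [ 0.4 -0.4 -0.2]
blue 1042 orange [(182, [383.1, 201.3]), (18, [288.8, 222.9]), (38, [281.8, 236.0]), (41, [273.0, 251.1])]
nipples bay [[-36.2, 22.3], [-37.3, 73.1]]
yaw 0.024 span 50.8
bar O [ -38. -125.] C [-39.  -5.] P [-41. 115.] yaw 0.011 seenL 228.0
```

Emit:
arm_command(
  motion=[
    [-1,[10,0,0],0],
    [-1,[18,0,0],0],
    [-1,[24,0,0],0],
    [-1,[30,0,0],0],
    [-1,[35,0,0],0],
    [-1,[39,0,0],0],
    [-1,[41,0,0],0],
    [-1,[41,0,0],0],
  ],
)

```text
t: 13.32
eef_pos: [0.6335, -0.0276, 0.0199]
ee_rot: [-3.141, 0.002, -0.079]
ft_force: [-4.6, 2.0, 2.5]
gripper_width: -0.002
grip_force: 2.2
```

```bash
python3 -c "
from h import *
tcp();nip(sbar('s13'));bar('top13')"
```

```text
t 13.325 tcp bay [-44.    4.7] z 0.0199 yaw bay 0.005 F [-4.6  2.   2.5]
blue 743 orange [(181, [383.1, 201.3]), (35, [301.5, 205.6]), (35, [272.8, 234.1]), (38, [263.4, 248.7])]
nipples bay [[-37.5, -95.4], [-15.8, 22.0], [-16.1, 72.1]]
yaw -0.127 span 168.8
bar O [ -22. -128.] C [-21.  -8.] P [-20. 112.] yaw -0.008 seenL 227.0
```

Emit:
arm_command(
  motion=[
    [-1,[3,0,0],0],
    [-1,[3,0,0],0],
    [-1,[-8,0,0],0],
    [-1,[-8,-35,0],0],
    [-1,[-8,-65,0],0],
    [-1,[0,-65,0],0],
    [-1,[3,-65,0],0],
    [-1,[3,-65,0],0],
  ],
)

```text
t: 14.42
eef_pos: [0.6417, 0.0356, 0.0199]
ee_rot: [-3.141, 0.002, -0.081]
ft_force: [-3.4, 3.6, 1.0]
gripper_width: 0.002
grip_force: 1.9
```

Emit:
arm_command(
  motion=[
    [-1,[-12,0,0],0],
    [-1,[-12,50,0],0],
    [-1,[-12,105,0],0],
    [-1,[-12,105,0],0],
    [-1,[-4,105,0],0],
    [-1,[0,105,0],0],
    [-1,[1,105,0],0],
    [-1,[1,105,0],0],
  ],
)

```text
t: 15.42
eef_pos: [0.6328, -0.0677, 0.0199]
ee_rot: [3.14, 0.006, -0.078]
ft_force: [-6.9, -1.9, 5.1]
gripper_width: -0.002
grip_force: 3.7
```

```bash
python3 -c "
from h import *
tcp();nip(sbar('s14'));bar('top14')"
```

```text
t 15.425 tcp bay [-41.4 -35.3] z 0.0199 yaw bay 0.007 F [-6.9 -1.9  5.1]
blue 945 orange [(179, [383.2, 201.2]), (34, [280.6, 220.4]), (34, [271.7, 233.8]), (35, [262.1, 248.4])]
nipples bay [[-13.3, -28.4], [-13.2, 21.6], [-13.2, 71.9]]
yaw -0.001 span 100.3Traceback (most recent call last):
  File "<string>", line 3, in <module>
    tcp();nip(sbar('s14'));bar('top14')
                           ~~~^^^^^^^^^
  File "h.py", line 23, in bar
    c=r.mean(0); v,u=np.nonzero(O); oc=np.mean([bay(p) for p in px2w('top',np.c_[u,v],.024)],0)
                                                                ~~~~^^^^^^^^^^^^^^^^^^^^^^^
  File "h.py", line 7, in px2w
    uv=np.array(uv,float).reshape(-1,1,2); p=cv2.undistortPoints(uv,K,D)[:,0]
                                             ~~~~~~~~~~~~~~~~~~~^^^^^^^^
cv2.error: OpenCV(4.12.0) /io/opencv/modules/calib3d/src/undistort.dispatch.cpp:347: error: (-215:Assertion failed) CV_IS_MAT(_src) && CV_IS_MAT(_dst) && (_src->rows == 1 || _src->cols == 1) && (_dst->rows == 1 || _dst->cols == 1) && _src->cols + _src->rows - 1 == _dst->rows + _dst->cols - 1 && (CV_MAT_TYPE(_src->type) == CV_32FC2 || CV_MAT_TYPE(_src->type) == CV_64FC2) && (CV_MAT_TYPE(_dst->type) == CV_32FC2 || CV_MAT_TYPE(_dst->type) == CV_64FC2) in function 'cvUndistortPointsInternal'
```

Emit:
arm_command(
  motion=[
    [-1,[-10,0,0],0],
    [-1,[-10,-32,0],0],
    [-1,[-10,-32,0],0],
    [-1,[0,-32,0],0],
    [-1,[4,-32,0],0],
    [-1,[7,-32,0],0],
    [-1,[7,-32,0],0],
  ],
)

```text
t: 16.4
eef_pos: [0.6357, -0.0359, 0.0193]
ee_rot: [3.14, 0.021, -0.08]
ft_force: [-25.6, 3.3, 19.6]
gripper_width: 0.002
grip_force: 13.0
```

```bash
python3 -c "
from h import *
tcp();nip(sbar('s15'))"
```

```text
t 16.4 tcp bay [-41.2  -3.4] z 0.0193 yaw bay 0.005 F [-25.6   3.3  19.6]
blue 771 orange [(177, [383.2, 201.3]), (37, [300.6, 205.6]), (37, [271.6, 233.9]), (37, [262.0, 248.4])]
nipples bay [[-35.5, -94.9], [-13.1, 22.1], [-13.0, 71.9]]
yaw -0.134 span 168.3
```

Emit:
arm_command(
  motion=[
    [-1,[-15,0,0],0],
    [-1,[-45,0,0],0],
    [-1,[-75,0,-30],0],
    [-1,[-95,0,-80],0],
    [-1,[-110,0,-130],0],
    [-1,[-130,0,-170],0],
    [-1,[-130,0,-190],0],
    [-1,[-130,0,-190],0],
  ],
)

```text
t: 17.45
eef_pos: [0.5167, -0.0278, 0.2124]
ee_rot: [3.141, -0.005, -0.081]
ft_force: [0.3, 0.1, -0.8]
gripper_width: 0.002
grip_force: 0.0
```

Emit:
arm_command(
  motion=[
    [-1,[-20,60,0],0],
    [-1,[-20,120,0],0],
    [-1,[-20,180,0],0],
    [-1,[-20,240,0],0],
    [-1,[-20,300,0],0],
    [-1,[-20,300,0],0],
    [-1,[-20,300,0],0],
  ],
)

```text
t: 18.32
eef_pos: [0.4708, -0.324, 0.2086]
ee_rot: [-3.14, 0.002, -0.081]
ft_force: [0.7, 0.8, 0.5]
gripper_width: 0.001
grip_force: 0.0
```

```bash
python3 -c "
from h import *
tcp();nip(sbar('s16'));bar('top16')
i=cv2.imread('pics/top16.png')[170:310,220:440];j=cv2.imread('pics/s16.png')[150:350,200:450]
cv2.imwrite('pics/c16.png',np.vstack([cv2.resize(i,(500,318)),cv2.resize(j,(500,280))[:280]]))"
```

```text
t 18.325 tcp bay [-181.1 -304.4] z 0.2086 yaw bay 0.004 F [0.7 0.8 0.5]
blue 1225 orange [(154, [383.6, 200.6]), (127, [294.4, 204.0]), (32, [280.5, 220.4]), (35, [271.7, 233.7]), (37, [262.0, 248.4])]
nipples bay [[-13.1, -28.2], [-13.0, 21.3], [-13.0, 71.9]]
yaw -0.001 span 100.1
bar O [ -20. -126.] C [-18.  -6.] P [-17. 114.] yaw -0.013 seenL 228.0
```

View pics/c16.png

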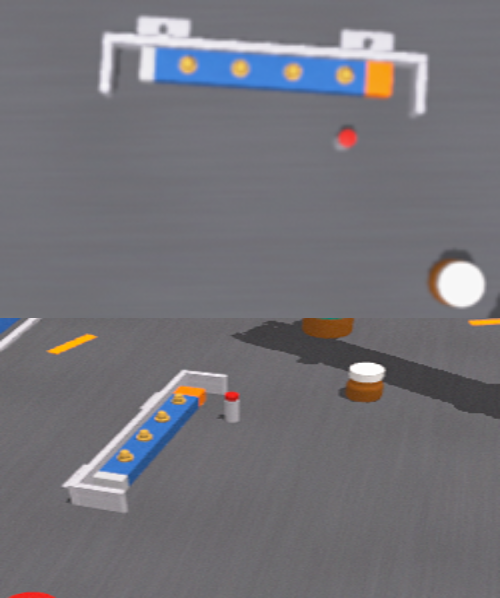

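The bar lies between the cheeks, flush against the fence (plain end at (150,63), orange cap at (379,77)). The jar is untouched and the arm is clear.

```bash
python3 -c "
from h import *
print(workorder.job_done())"
```

```text
the job is handed in; nothing more can be done
None
```

I pushed the bar into the bay, orange end first behind the post, then swung in the plain end; it lies flat against the back fence (centre about 5 mm off the bay's middle), with the robot clear, and I handed the job in at about 18 s.

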